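# Close the oil jar, bring the wax round and hold the caddy

## Task

On the finishing caddy, the lid of the tall straight-sided jar was left loose: screw it down fully tight first, clockwise until it stops. Then turn the caddy's turntable gently until the squat wide jar stands at the front, squarely facing the middle of the drip tray, and hold it still there: finish while keeping a firm grip on the turntable, not letting go. Leave the brush and everything else on the bench where it is.

Things in the scene. Friction and masses are not known exactly. Their poses are not given: they have to be found in the camera images.
- caddy: Finishing caddy base: wooden board 380 x 310 x 18 mm screwed to the bench (fixed). Origin on the bench under the turntable's axis; +x points to its front, where an open aluminium drip tray (66 x 270 mm, 22 mm high, centre 187 mm from the axis) is fixed across the board; z up. The front faces within 0.5 rad of world +x.
- carousel: Turntable with jars and handle: plywood disc 290 mm wide, top 46 mm above the bench, turns without end either way about the caddy's origin (friction 0.03 N m, stays put). Origin on the axis, 28 mm up. Amber glass jars, steel lids, centres 90 mm out: squat wide jar at +x, square jar (58 mm, top at 142 mm) at +y, tall straight jar at -x, narrow-necked bottle (58 mm, top at 148 mm) at -y.
- handle (a point): Centre of the turntable's T-handle, on the axis, 180 mm above the bench: a horizontal wooden bar 66 long x 18 wide x 22 mm high on a post, rigid with the turntable, its long direction 45 degrees from the carousel's +x towards its +y, so between the jars. It is the highest part; its centre is 28 mm above the tall jar's lid. It may lag a few degrees in the fingers.
- wax_lid (a point): Top centre of the lid of the squat wide jar: glass 66 mm wide, lid 70 mm wide x 16 mm, top 104 mm above the bench, 90 mm from the axis. This lid is tight and does not turn.
- front (a point): Point fixed on the caddy where the squat jar's centre belongs: 90 mm from the axis straight towards the middle of the drip tray, at the height of the disc's top (46 mm).
- tall_lid_top (a point): Top centre of the loose lid, on the tall straight-sided jar: ribbed steel lid 62 mm wide x 18 mm high, its top 152 mm above the bench, 90 mm from the axis; the glass below it is 58 mm wide.
- tall_lid (a joint): Turn of the tall jar's lid on its jar, rad: 0 = fully tight (a hard stop); grows as it is unscrewed, anticlockwise from above, up to 1.5. It does not rise and cannot come off. It turns with a friction of about 0.1 N m and stays where it is left; it starts 0.6 to 1.25 rad open.
- brush: Flat brush, 200 mm long, lying loose in the drip tray. Origin under its middle.
- bowl: Light wooden bowl, 120 mm wide, 50 mm high, standing on the bench beside the caddy. Origin under its centre.
- sanding_block: Cork sanding block 112 x 67 x 34 mm on the bench on the other side of the caddy. Origin under its centre.
- mallet: Wooden mallet lying on the left of the bench, 305 mm long, 76 mm high, its handle towards the robot's side. Origin under the middle of its head.
- tin: Tin, 84 mm wide, 110 mm high, on the left of the bench. Origin under its centre.
- glue_bottle: Plastic glue bottle, 60 mm wide, 170 mm high, on the right of the bench. Origin under its centre.
- gouge: Gouge with a wooden handle, 260 mm long, lying on the right of the bench. Origin under its middle.

How it is judged:
On the way, in this order (a step that is already met when the one before it is completed fails the run):
1. the tall jar's lid is screwed down to its stop (value of joint tall_lid below 0.08 rad), for 0.1 s.
2. then the squat jar is brought to the front of the caddy (horizontal distance between wax_lid and front below 0.01 m), for 0.3 s.
At the end, for the whole second after the job is handed in: The tall jar's lid is tight (within 0.08 rad of its stop), the squat jar's centre is within 10 mm of its place at the front, facing the middle of the drip tray, and the turntable is at rest, held by the fingers with more than 2 N (on the handle or any other part of it) (value of joint tall_lid below 0.08 rad and horizontal distance between wax_lid and front below 0.01 m and angular speed of carousel below 0.05 rad/s and contact force between the fingers and carousel above 2 N); the arm keeps its last pose, push and grip.
It fails at once if the turntable is flung round (faster than 3 rad/s) (angular speed of carousel above 3 rad/s).
It fails at once if the brush is knocked out of its place (distance of brush from where it was at the start of the episode above 0.04 m).
It fails at once if something else on the bench is knocked about (distance of any of bowl, sanding_block, mallet, tin, glue_bottle, gouge from where it was at the start of the episode above 0.03 m).
It also fails if it takes over 67 s, if anything falls off the work surface, if the arm or the gripper's body presses on something with over 40 N, if the wrist force passes 120 N, or if a joint passes its speed limit or range.

## Robot

A 6-joint arm with a two-finger parallel gripper is mounted at the origin on the work surface. World frame = base frame: x ahead of the robot, y to its left, z up, the work surface at z = 0. Lengths are in m, angles in rad, forces in N, time in s.
With the tool pointing down it reaches from about 0.35 to 0.975 m from the base axis. Payload 4.9 kg.
Tool frame: the origin (TCP) lies midway between the tips of the shut fingers; the grasp point (between the pads) lies manip.tcp_to_grasp behind it (manip.tcp_to_grasp is the distance from the TCP to the grasp point, in m); z points along the fingers, y is the line along which they close (so a half turn about z gives the same grasp; the last joint's range is limited). The gripper opens to 85 mm and grips with 20 to 120 N. Pads are 22 mm wide; open, the fingers measure 114 mm over their backs; the gripper's body (76 mm by 85 mm) begins 54 mm behind the grasp point. The pads swing forward as they close: fully open they stand 13 mm farther back than shut.
Start: joints at [1.174, 0.053, 1.613, -0, 1.476, -0.119], TCP at [0.171, 0.601, 0.231] pointing down, gripper open.
Joint ranges: [-3.01, 3.01], [-1.01, 2.22], [0.06, 2.58], [-1.02, 4.17], [0.09, 2.62], [-3.14, 3.14]. Speed limits (rad/s): [2.57, 2.57, 3.14, 3.14, 3.14, 3.14].

## Interface

Orientations are given as a unit quaternion [w, x, y, z].
In Python, from plant import manip, grab_frame, calibration, job_done gives the robot as it stands.
- The arm moves only by the tool send_rows, never from a script. Its argument "rows" is a list of rows, each an object of numbers: "x", "y", "z": the shift along the tool's x, y, z normalised to -1 to 1, where 1 is 15 cm; "wx", "wy", "wz": the turn, a rotation vector about the tool's x, y, z normalised to -1 to 1, where 1 is pi/4 rad; "hand": the opening, from -1 (shut) to 1 (fully open). In form: [{"x": .., "y": .., "z": .., "wx": .., "wy": .., "wz": .., "hand": ..}, ...]. A call has exactly 10 rows; each row shifts and turns the commanded pose from where the row before left it, along the tool's axes as they then stand; what a row does not reach is not made up. A row lasts 1/12 s, in which the tool goes at most 41.7 mm and 7.16 degrees, less where a joint would pass 70% of its speed; a pose out of reach is approached as far as the arm can. A call with a number of a shift or a turn outside -1 to 1 is refused whole. A call with a gripper value outside its range is refused whole. The fingers move at their own pace and stop on an object; the grip force is fixed at half the most. Time passes only in rows, so rows that do not move let the fingers close, or fill a call up. It gives the time, the measured TCP pose, the force, the opening and the grip force at its end, in the units of the state.
- manip.state(): the state, without advancing time (a new reading comes with each control period).
- grab_frame(name): name is "side" or "top" or "wrist"; returns the picture (384x512x3 uint8, blue, green, red); there is no depth.
- calibration(name): a dict with "camera_matrix" (3x3 intrinsics, pixels), "R" (3x3) and "t" (3): a world point X has camera coordinates R X + t. Camera axes: x right, y down, z forward; pixel columns grow to the right and rows downward; lengths in m; the calibration is good to about 2 mm. A picture is of the moment at which its call begins: read the wrist's pose just before it. calibration takes no time and is no camera call; for the wrist camera it gives the pose at the moment of the call.
- job_done(): hands the job in; it is judged then, once.
The state is a dict: "time": time; "joint_pos": joint angles; "joint_vel": joint speeds; "joint_efforts": joint torques, N m; "tool_pos": TCP position; "tool_rot": TCP orientation; "contact_force": force on the tool from outside, world axes, zero at the start; "ft_torque": the same for the moment, N m; "gripper_width": opening from 0.0 (shut) to 1.0 (fully open); "grasp_force": force on a finger pad.
Only numpy, scipy, OpenCV 4.12 (cv2) and the standard library are available. Lean on these libraries where they do the work, as an engineer would, in place of code of your own. Each camera call takes 0.05 s, during which the arm holds its last target. There are 200 camera calls.

## Working session

There is one attempt and no reset: what is moved stays moved. The work goes in short steps, Python scripts to look and compute and a tool call to move; the robot and the scene stay as the last step left them, time stands still between calls to the robot, and variables do not carry over. Pictures are saved under pics/ and viewed, at most 10 in all, crops included, and the job is handed in when it is done.

Besides the shell and the picture viewer there is one more tool, called after "Request:" as name([rows], argument=value, ...), one row to a line, values as JSON. send_rows: Moves the arm, as the interface text tells. Scaled input: -1 to 1 covers 15 cm each way for a shift and pi/4 rad each way for a turn. Its arguments: {"type":"object","properties":{"rows":{"type":"array","items":{"type":"object","properties":{"x":{"type":"number","minimum":-1,"maximum":1},"y":{"type":"number","minimum":-1,"maximum":1},"z":{"type":"number","minimum":-1,"maximum":1},"wx":{"type":"number","minimum":-1,"maximum":1},"wy":{"type":"number","minimum":-1,"maximum":1},"wz":{"type":"number","minimum":-1,"maximum":1},"hand":{"type":"number"}}}}},"required":["rows"]}

```bash
mkdir -p pics
python3 - <<'E'
from plant import manip, grab_frame, calibration
import cv2,numpy as np
print(manip.tcp_to_grasp, manip.state())
for n in("top","side"):
    cv2.imwrite(f"pics/{n}0.png",cv2.resize(grab_frame(n),(800,600),interpolation=cv2.INTER_CUBIC)); c=calibration(n); print(n,{k:np.round(v,4).tolist() for k,v in c.items()})
E
```

```text
0.0187 {'time': 0.0, 'joint_pos': array([ 1.17402506e+00,  5.33678045e-02,  1.61430700e+00, -2.51235475e-05,
        1.47598755e+00, -1.19057200e-01]), 'joint_vel': array([ 8.38268787e-05,  1.53695491e-03,  1.20964846e-03, -1.33850220e-03,
       -3.17212426e-04,  9.16763373e-05]), 'joint_efforts': array([-2.87207724e-03, -3.93684411e+01, -3.70173383e+01, -2.89749187e-04,
        7.20647833e-03,  3.81323090e-06]), 'tool_pos': array([0.17114583, 0.60045971, 0.23004846]), 'tool_rot': array([-2.51863308e-04,  1.38409975e-01,  9.90374479e-01, -1.00381272e-03]), 'contact_force': array([ 0.06358022,  0.12112845, -0.27632021]), 'ft_torque': array([ 0.02462132, -0.01083953,  0.01869865]), 'grasp_force': 0.0, 'gripper_width': 0.996203543635044}
top {'camera_matrix': [[383.571, 0.0, 259.5572], [0.0, 383.571, 190.1325], [0.0, 0.0, 1.0]], 'R': [[0.0141, -0.9998, -0.0101], [-0.9993, -0.0138, -0.0356], [0.0355, 0.0106, -0.9993]], 't': [-0.019, 0.57, 1.5245]}
side {'camera_matrix': [[380.648, 0.0, 262.0218], [0.0, 380.648, 194.2768], [0.0, 0.0, 1.0]], 'R': [[0.9889, -0.1486, 0.0063], [-0.0972, -0.6775, -0.729], [0.1126, 0.7203, -0.6844]], 't': [-0.5823, 0.1329, 1.6577]}
```

View pics/top0.png

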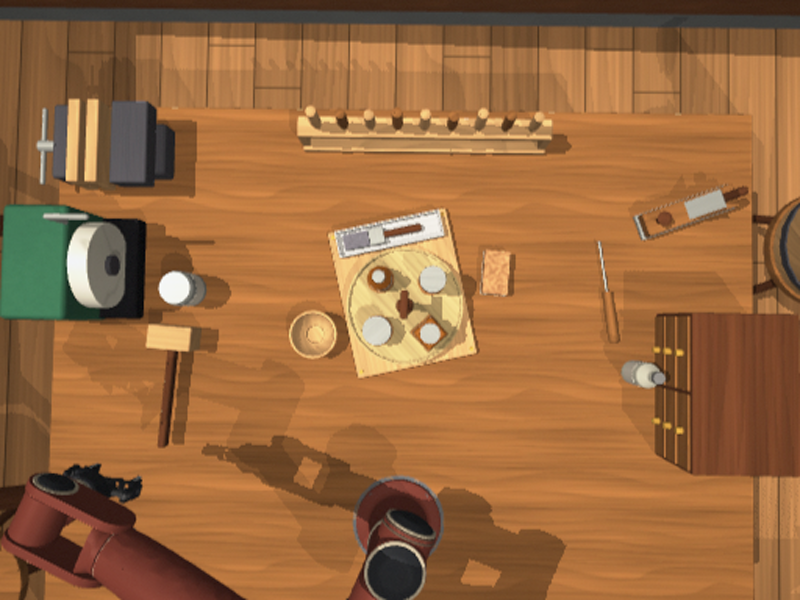

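View pics/side0.png

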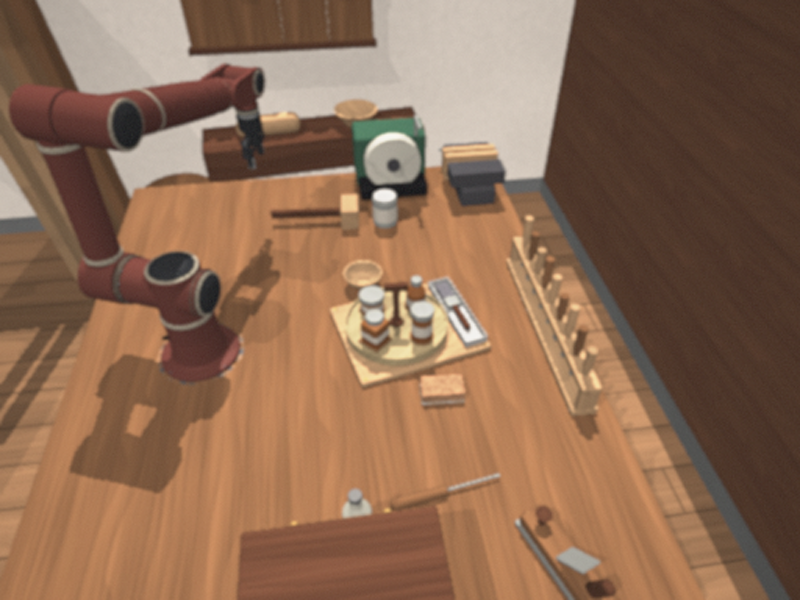

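The top view shows steel lids at (376,330) and (432,278), the bottle at (378,278), the square jar at (430,333), the handle at (404,305) and the tray at (388,233). By anticlockwise order, the squat jar is at lower left and the tall jar at upper right; the side view agrees, with the tall jar at (421,315). Next I'll compute rough positions.

```bash
cat > h.py <<'E'
import numpy as np,cv2
from scipy.spatial.transform import Rotation as Ro
from plant import manip, grab_frame, calibration
def ray(c,uv):
    K,R,t=map(np.array,(c["camera_matrix"],c["R"],c["t"])); d=R.T@np.linalg.inv(K)@np.r_[uv,1.]; return -R.T@t,d/np.linalg.norm(d)
def atz(c,uv,z):
    o,d=ray(c,uv); return o+d*(z-o[2])/d[2]
def tri(*cu):
    A=0;b=0;P=[]
    for c,uv in cu:
        o,d=ray(c,uv); M=np.eye(3)-np.outer(d,d); A=A+M; b=b+M@o
    X=np.linalg.solve(A,b); return X
def proj(c,X):
    p=np.array(c["R"])@X+np.array(c["t"]); p=np.array(c["camera_matrix"])@p; return p[:2]/p[2]
def tcpR():
    q=manip.state()["tool_rot"]; return Ro.from_quat(np.r_[q[1:],q[0]])
E
python3 - <<'E'
from h import *
T=calibration("top");S=calibration("side");s=.64
for n,a,b in(("tallorA",(432,278),(423,307)),("B",(376,330),(371,296)),("handle",(404,300),(397,287))):
    print(n,tri((T,np.array(a)*s),(S,np.array(b)*s)).round(3))
print(atz(T,np.array((388,233))*s,.02),atz(T,np.array((406,305))*s,.046))
c=calibration("wrist");R=np.array(c["R"]);print("cam",-R.T@np.array(c["t"]),R, c["camera_matrix"])
print(tcpR().as_matrix())
E
```

```text
tallorA [ 0.612 -0.073  0.157]
B [0.487 0.058 0.093]
handle [ 0.555 -0.009  0.178]
[0.73296958 0.0359832  0.02      ] [ 0.54910165 -0.01283956  0.046     ]
cam [0.10065943 0.62086093 0.37208889] [[ 0.27433069  0.96163421 -0.00152296]
 [ 0.92161025 -0.26246002  0.28591832]
 [ 0.27454912 -0.07983974 -0.95825278]] [[284.52694457   0.         256.72296265]
 [  0.         284.52694457 194.99338548]
 [  0.           0.           1.        ]]
[[-9.61654553e-01  2.74262626e-01 -7.29590885e-04]
 [ 2.74263494e-01  9.61653090e-01 -1.69449414e-03]
 [ 2.36876916e-04 -1.82961815e-03 -9.99998298e-01]]
```

Request:
send_rows([
  {"x":-0.12,"y":-0.11,"z":-0.15,"hand":1},
  {"x":-0.17,"y":-0.16,"z":-0.1,"hand":1},
  {"x":-0.17,"y":-0.16,"z":-0.1,"hand":1},
  {"x":-0.17,"y":-0.16,"z":-0.1,"hand":1},
  {"x":-0.17,"y":-0.16,"z":-0.1,"hand":1},
  {"x":-0.17,"y":-0.16,"z":-0.1,"hand":1},
  {"x":-0.17,"y":-0.16,"z":-0.1,"hand":1},
  {"x":-0.17,"y":-0.16,"z":-0.1,"hand":1},
  {"x":-0.17,"y":-0.16,"z":0,"hand":1},
  {"x":-0.17,"y":-0.16,"z":0,"hand":1},
])

```text
invalid input at $.rows[0]: expected keys x, y, z, wx, wy, wz, hand
```

Request:
send_rows([
  {"x":-0.18,"y":-0.17,"z":0,"hand":1},
  {"x":-0.18,"y":-0.17,"z":0,"hand":1},
  {"x":-0.18,"y":-0.17,"z":0,"hand":1},
  {"x":-0.18,"y":-0.17,"z":0,"hand":1},
  {"x":-0.18,"y":-0.17,"z":0,"hand":1},
  {"x":-0.18,"y":-0.17,"z":0,"hand":1},
  {"x":-0.18,"y":-0.17,"z":0,"hand":1},
  {"x":-0.18,"y":-0.17,"z":0,"hand":1},
  {"x":-0.18,"y":-0.17,"z":0,"hand":1},
  {"x":-0.18,"y":-0.17,"z":0,"hand":1},
])

```text
invalid input at $.rows[0]: expected keys x, y, z, wx, wy, wz, hand
```

Request:
send_rows([
  {"x":-0.12,"y":-0.11,"z":-0.15,"wx":0,"wy":0,"wz":0,"hand":1},
  {"x":-0.17,"y":-0.16,"z":-0.1,"wx":0,"wy":0,"wz":0,"hand":1},
  {"x":-0.17,"y":-0.16,"z":-0.1,"wx":0,"wy":0,"wz":0,"hand":1},
  {"x":-0.17,"y":-0.16,"z":-0.1,"wx":0,"wy":0,"wz":0,"hand":1},
  {"x":-0.17,"y":-0.16,"z":-0.1,"wx":0,"wy":0,"wz":0,"hand":1},
  {"x":-0.17,"y":-0.16,"z":-0.1,"wx":0,"wy":0,"wz":0,"hand":1},
  {"x":-0.17,"y":-0.16,"z":-0.1,"wx":0,"wy":0,"wz":0,"hand":1},
  {"x":-0.17,"y":-0.16,"z":-0.1,"wx":0,"wy":0,"wz":0,"hand":1},
  {"x":-0.17,"y":-0.16,"z":0,"wx":0,"wy":0,"wz":0,"hand":1},
  {"x":-0.17,"y":-0.16,"z":0,"wx":0,"wy":0,"wz":0,"hand":1},
])

```text
time: 0.93
tool_pos: [0.3463, 0.3082, 0.36]
tool_rot: [0.001, 0.138, 0.99, 0.001]
contact_force: [0.6, 0.6, -0.2]
gripper_width: 0.996
grasp_force: 0.0
```

Request:
send_rows([
  {"x":-0.18,"y":-0.17,"z":0,"wx":0,"wy":0,"wz":0,"hand":1},
  {"x":-0.18,"y":-0.17,"z":0,"wx":0,"wy":0,"wz":0,"hand":1},
  {"x":-0.18,"y":-0.17,"z":0,"wx":0,"wy":0,"wz":0,"hand":1},
  {"x":-0.18,"y":-0.17,"z":0,"wx":0,"wy":0,"wz":0,"hand":1},
  {"x":-0.18,"y":-0.17,"z":0,"wx":0,"wy":0,"wz":0,"hand":1},
  {"x":-0.18,"y":-0.17,"z":0,"wx":0,"wy":0,"wz":0,"hand":1},
  {"x":-0.18,"y":-0.17,"z":0,"wx":0,"wy":0,"wz":0,"hand":1},
  {"x":-0.18,"y":-0.17,"z":0,"wx":0,"wy":0,"wz":0,"hand":1},
  {"x":-0.18,"y":-0.17,"z":0,"wx":0,"wy":0,"wz":0,"hand":1},
  {"x":-0.1,"y":-0.1,"z":0,"wx":0,"wy":0,"wz":0,"hand":1},
])

```text
time: 1.77
tool_pos: [0.5276, 0.0005, 0.3578]
tool_rot: [-0.001, 0.14, 0.99, -0.0]
contact_force: [0.3, 0.2, -0.2]
gripper_width: 0.999
grasp_force: 0.0
```

```bash
cat > snap.py <<'E'
import sys,pickle
from h import *
n=sys.argv[1]; s=manip.state(); c=calibration("wrist"); f=grab_frame("wrist"); pickle.dump((s,c),open(f"pics/{n}.pkl","wb"))
cv2.imwrite(f"pics/{n}.png",f); cv2.imwrite(f"pics/{n}v.png",cv2.resize(f,(800,600),interpolation=cv2.INTER_CUBIC))
print(s["time"],s["tool_pos"].round(4),tcpR().as_matrix().round(4).tolist(),s["joint_pos"].round(3))
E
python3 snap.py w1
```

```text
1.7667 [5.276e-01 5.000e-04 3.578e-01] [[-0.9602, 0.2792, -0.0014], [0.2792, 0.9602, -0.0023], [0.0007, -0.0027, -1.0]] [-1.400e-01 -2.230e-01  1.665e+00 -1.000e-03  1.701e+00 -1.430e+00]
```

View pics/w1v.png

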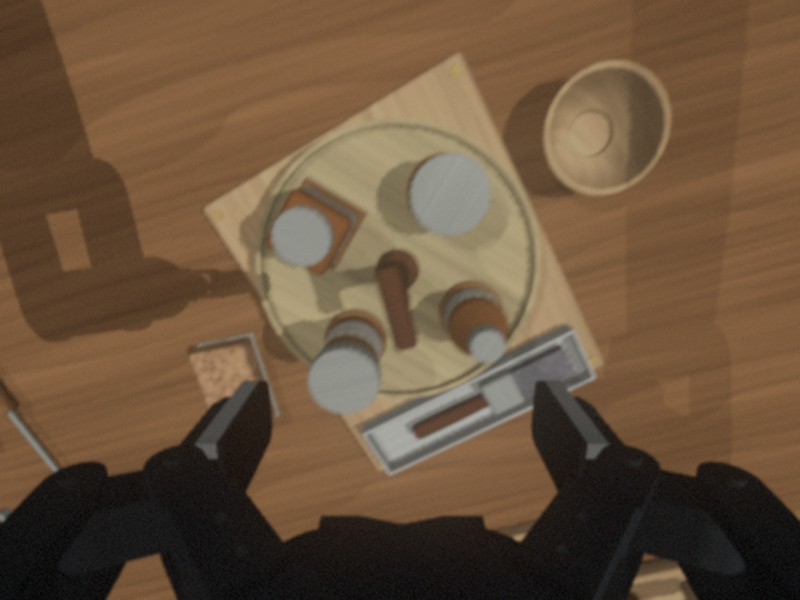

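The wrist view shows the tall lid at (345,379), the squat lid at (450,195), the handle bar from (392,265) to (404,345), and tray rim corners at about (572,328), (597,377), (390,472) and (363,432). I'll fit the lids by segmentation.

```bash
cat > lids.py <<'E'
from h import *
import pickle
def lid(n,uv,r=34):
    "ellipse centre of the grey lid near uv (px of 512x384)"
    f=cv2.GaussianBlur(cv2.imread(f"pics/{n}.png"),(3,3),0); hsv=cv2.cvtColor(f,cv2.COLOR_BGR2HSV)
    m=((hsv[...,1]<70)&(hsv[...,2]>90)).astype(np.uint8)
    k=np.zeros_like(m); cv2.circle(k,tuple(int(v) for v in uv),r,1,-1); m=cv2.morphologyEx(m*k,cv2.MORPH_OPEN,np.ones((5,5)))
    cs=cv2.findContours(m,cv2.RETR_EXTERNAL,cv2.CHAIN_APPROX_NONE)[0]; c=max(cs,key=cv2.contourArea)
    return cv2.fitEllipse(cv2.convexHull(c))
E
python3 - <<'E'
from lids import *
s,c=pickle.load(open("pics/w1.pkl","rb"))
for nm,uv,z in(("tall",(345,379),.152),("squat",(450,195),.104)):
    e=lid("w1",np.array(uv)*.64); print(nm,np.round(e[0],1),np.round(e[1],1),atz(c,e[0],z).round(4))
q=np.array([(572,328),(597,377),(390,472),(363,432)])*.64
P=np.array([atz(c,u,.035) for u in q]);print(P.round(3),P.mean(0))
print([np.degrees(np.arctan2(*(a-b)[1::-1])).round(1) for a,b in((P[0],P[3]),(P[1],P[2]))])
for u in((392,262),(404,345)): print(atz(c,np.array(u)*.64,.191))
f=cv2.imread("pics/w1.png"); hsv=cv2.cvtColor(f,cv2.COLOR_BGR2HSV)
print([f[int(y*.64),int(x*.64)].tolist() for x,y in((420,150),(480,260),(440,100))])
E
```

```text
tall [220.6 242.3] [44.9 49.2] [ 0.6067 -0.0728  0.152 ]
squat [288.1 124.3] [53.1 57.3] [0.4862 0.0564 0.104 ]
[[ 0.668  0.157  0.035]
 [ 0.735  0.174  0.035]
 [ 0.792 -0.09   0.035]
 [ 0.73  -0.105  0.035]] [0.73132072 0.03384207 0.035     ]
[np.float64(103.2), np.float64(102.2)]
[ 0.51350915 -0.00219038  0.191     ]
[ 0.57611784 -0.01132302  0.191     ]
[[117, 151, 166], [117, 154, 168], [112, 149, 176]]
```

Request:
send_rows([
  {"x":-0.1,"y":-0.05,"z":0.06,"wx":0,"wy":0,"wz":0,"hand":1},
  {"x":-0.1,"y":-0.05,"z":0.06,"wx":0,"wy":0,"wz":0,"hand":1},
  {"x":-0.1,"y":-0.05,"z":0.06,"wx":0,"wy":0,"wz":0,"hand":1},
  {"x":-0.1,"y":-0.05,"z":0.06,"wx":0,"wy":0,"wz":0,"hand":1},
  {"x":-0.1,"y":-0.05,"z":0.06,"wx":0,"wy":0,"wz":0,"hand":1},
  {"x":-0.1,"y":-0.05,"z":0.06,"wx":0,"wy":0,"wz":0,"hand":1},
  {"x":-0.07,"y":-0.01,"z":0.06,"wx":0,"wy":0,"wz":0,"hand":1},
  {"x":0,"y":0,"z":0.06,"wx":0,"wy":0,"wz":0,"hand":1},
  {"x":0,"y":0,"z":0,"wx":0,"wy":0,"wz":0,"hand":1},
  {"x":0,"y":0,"z":0,"wx":0,"wy":0,"wz":0,"hand":1},
])

```text
time: 2.65
tool_pos: [0.6098, -0.068, 0.2858]
tool_rot: [-0.001, 0.138, 0.99, 0.0]
contact_force: [-0.7, 0.3, -0.9]
gripper_width: 0.997
grasp_force: 0.0
```

```bash
python3 snap.py w2
```

```text
2.65 [ 0.6098 -0.068   0.2858] [[-0.9618, 0.2737, -0.0005], [0.2737, 0.9618, 0.0002], [0.0006, 0.0001, -1.0]] [-2.320e-01  1.000e-03  1.576e+00  0.000e+00  1.567e+00 -1.526e+00]
```

View pics/w2v.png

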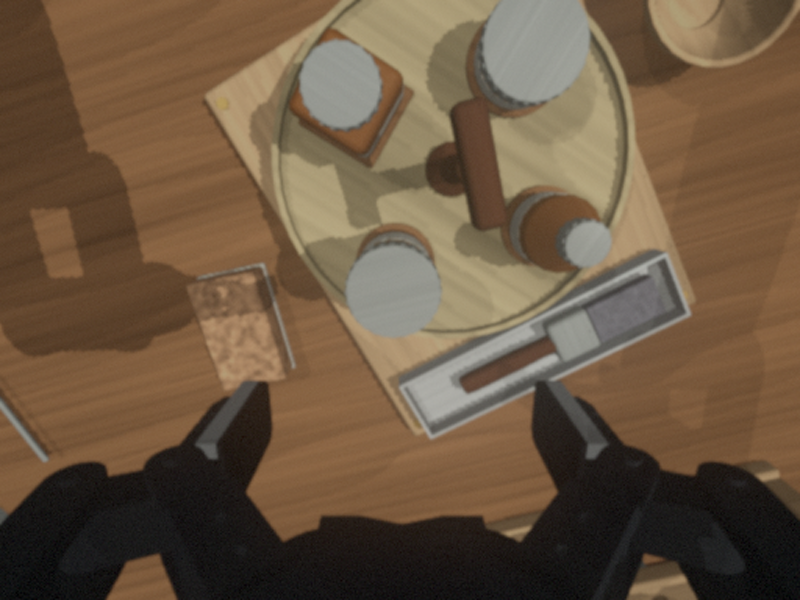

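Second wrist view: tall lid at (393,290), squat lid at (530,48), bar from (467,102) to (490,225), tray corners at (667,254), (690,313), (432,437) and (400,386). Nothing obstructs the tall lid.

Run:
```python
from lids import *
s1,c1=pickle.load(open("pics/w1.pkl","rb"));s2,c2=pickle.load(open("pics/w2.pkl","rb"))
for nm,a,b,z in(("tall",(345,379),(393,290),.152),("squat",(450,195),(530,48),.104)):
    e1=lid("w1",np.array(a)*.64); e2=lid("w2",np.array(b)*.64,40); print(nm,np.round(e2,1)if 0 else e2,tri((c1,e1[0]),(c2,e2[0])).round(4),atz(c2,e2[0],z).round(4))
s=.64
A=np.array([(572,328),(597,377),(390,472),(363,432)])*s;B=np.array([(667,254),(690,313),(432,437),(400,386)])*s
P=np.array([tri((c1,a),(c2,b)) for a,b in zip(A,B)]);print(P.round(3),P.mean(0))
Q=np.array([atz(c2,b,.04) for b in B]);print(Q.round(3),Q.mean(0),[np.degrees(np.arctan2(*(a-b)[1::-1])).round(1) for a,b in((Q[0],Q[3]),(Q[1],Q[2]))])
for u,v in(((378,262),(467,102)),((404,345),(490,225))): print("bar",tri((c1,np.array(u)*s),(c2,np.array(v)*s)),atz(c2,np.array(v)*s,.191))
# disc rim: fit circle by least squares using hue mask in top view of w1
f=cv2.imread("pics/w1.png"); 
pts=[(390,122),(262,250),(538,240),(300,352),(450,382),(320,150),(500,165),(275,200)]
W=np.array([atz(c1,np.array(p)*s,.046)[:2] for p in pts])
M=np.c_[2*W,np.ones(len(W))];x=np.linalg.lstsq(M,(W**2).sum(1),rcond=None)[0];print("disc",x[:2],np.sqrt(x[2]+x[:2]@x[:2]))
```

```text
tall ((251.6254425048828, 183.2285614013672), (63.23042678833008, 67.52507781982422), 174.56829833984375) [ 0.6032 -0.0709  0.1597] [ 0.6048 -0.0718  0.152 ]
squat ((342.1704406738281, 28.32987403869629), (70.50981903076172, 77.05117797851562), 9.52756404876709) [0.4863 0.0564 0.1055] [0.4863 0.0571 0.104 ]
[[ 0.666  0.155  0.044]
 [ 0.728  0.17   0.045]
 [ 0.786 -0.087  0.046]
 [ 0.726 -0.103  0.042]] [0.72663821 0.03380305 0.04418314]
[[ 0.669  0.158  0.04 ]
 [ 0.73   0.173  0.04 ]
 [ 0.791 -0.087  0.04 ]
 [ 0.728 -0.103  0.04 ]] [0.72952417 0.03526553 0.04      ] [np.float64(102.7), np.float64(103.1)]
bar [ 0.51362367 -0.00965881  0.18828602] [ 0.51622004 -0.00778024  0.191     ]
bar [ 0.57678774 -0.0107142   0.19130811] [ 0.57757887 -0.01003255  0.191     ]
disc [ 0.54970433 -0.00734614] 0.14251240288234565
```

Request:
send_rows([
  {"x":0.01,"y":-0.02,"z":0.1,"wx":0,"wy":0,"wz":0,"hand":1},
  {"x":0.007,"y":-0.016,"z":0.15,"wx":0,"wy":0,"wz":0,"hand":1},
  {"x":0,"y":0,"z":0.15,"wx":0,"wy":0,"wz":0,"hand":1},
  {"x":0,"y":0,"z":0.15,"wx":0,"wy":0,"wz":0,"hand":1},
  {"x":0,"y":0,"z":0.12,"wx":0,"wy":0,"wz":0,"hand":1},
  {"x":0,"y":0,"z":0.12,"wx":0,"wy":0,"wz":0,"hand":1},
  {"x":0,"y":0,"z":0.12,"wx":0,"wy":0,"wz":0,"hand":1},
  {"x":0,"y":0,"z":0.1,"wx":0,"wy":0,"wz":0,"hand":1},
  {"x":0,"y":0,"z":0.06,"wx":0,"wy":0,"wz":0,"hand":1},
  {"x":0,"y":0,"z":0.02,"wx":0,"wy":0,"wz":0,"hand":1},
])

```text
time: 3.53
tool_pos: [0.6051, -0.0726, 0.1211]
tool_rot: [-0.002, 0.138, 0.99, 0.0]
contact_force: [0.3, 0.3, -0.3]
gripper_width: 0.997
grasp_force: 0.0
```

```bash
python3 snap.py w3
```

```text
3.5333 [ 0.6051 -0.0726  0.1211] [[-0.9617, 0.274, -0.0022], [0.274, 0.9617, 0.0005], [0.0023, -0.0001, -1.0]] [-0.241  0.109  1.743 -0.     1.293 -1.535]
```

View pics/w3v.png

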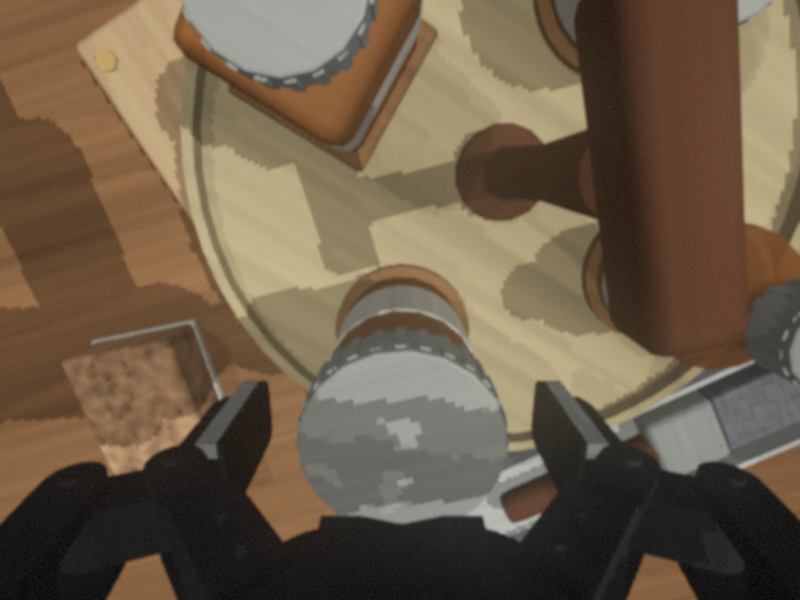

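The lid sits centred between the fingers at (403,435), so I'll close.

Request:
send_rows([
  {"x":0,"y":0,"z":0,"wx":0,"wy":0,"wz":0,"hand":-1},
  {"x":0,"y":0,"z":0,"wx":0,"wy":0,"wz":0,"hand":-1},
  {"x":0,"y":0,"z":0,"wx":0,"wy":0,"wz":0,"hand":-1},
  {"x":0,"y":0,"z":0,"wx":0,"wy":0,"wz":0,"hand":-1},
  {"x":0,"y":0,"z":0,"wx":0,"wy":0,"wz":0,"hand":-1},
  {"x":0,"y":0,"z":0,"wx":0,"wy":0,"wz":0,"hand":-1},
  {"x":0,"y":0,"z":0,"wx":0,"wy":0,"wz":0,"hand":-1},
  {"x":0,"y":0,"z":0,"wx":0,"wy":0,"wz":0,"hand":-1},
  {"x":0,"y":0,"z":0,"wx":0,"wy":0,"wz":0,"hand":-1},
  {"x":0,"y":0,"z":0,"wx":0,"wy":0,"wz":0,"hand":-1},
])

```text
time: 4.42
tool_pos: [0.6076, -0.073, 0.1254]
tool_rot: [0.001, 0.138, 0.99, 0.0]
contact_force: [-2.4, 1.2, 6.2]
gripper_width: 0.702
grasp_force: 66.9
```

Run:
```python
from lids import *
s,c=pickle.load(open("pics/w3.pkl","rb"))
print(atz(c,np.array((403,435))*.64,.152)); s=manip.state(); print(s["contact_force"],s["ft_torque"],s["tool_pos"])
```

```text
[ 0.60400938 -0.07175516  0.152     ]
[-2.43368783  1.18587281  6.16809417] [0.32865019 0.33873699 0.01861848] [ 0.60756191 -0.07303502  0.12538823]
```

Request:
send_rows([
  {"x":0,"y":0,"z":0,"wx":0,"wy":0,"wz":0.04,"hand":-1},
  {"x":0,"y":0,"z":0,"wx":0,"wy":0,"wz":0.08,"hand":-1},
  {"x":0,"y":0,"z":0,"wx":0,"wy":0,"wz":0.08,"hand":-1},
  {"x":0,"y":0,"z":0,"wx":0,"wy":0,"wz":0.08,"hand":-1},
  {"x":0,"y":0,"z":0,"wx":0,"wy":0,"wz":0.08,"hand":-1},
  {"x":0,"y":0,"z":0,"wx":0,"wy":0,"wz":0.08,"hand":-1},
  {"x":0,"y":0,"z":0,"wx":0,"wy":0,"wz":0.08,"hand":-1},
  {"x":0,"y":0,"z":0,"wx":0,"wy":0,"wz":0.08,"hand":-1},
  {"x":0,"y":0,"z":0,"wx":0,"wy":0,"wz":0.08,"hand":-1},
  {"x":0,"y":0,"z":0,"wx":0,"wy":0,"wz":0,"hand":-1},
])

```text
time: 5.25
tool_pos: [0.6075, -0.0727, 0.1254]
tool_rot: [0.001, 0.396, 0.918, 0.001]
contact_force: [-0.9, 3.4, 6.7]
gripper_width: 0.7
grasp_force: 66.9
```

```bash
cat > st.py <<'E'
from h import *
s=manip.state();M=tcpR().as_matrix()
print(s["time"],s["tool_pos"].round(4),"F",s["contact_force"].round(1),"T",s["ft_torque"].round(2),"tool y yaw",np.degrees(np.arctan2(M[1,1],M[0,1])).round(1),s["grasp_force"],s["gripper_width"],"q",s["joint_pos"].round(2))
E
python3 st.py
```

```text
5.25 [ 0.6075 -0.0727  0.1254] F [-0.9  3.4  6.7] T [ 0.5   0.27 -0.11] tool y yaw 43.4 66.94043372059241 0.6997004169645128 q [-0.24  0.11  1.74  0.    1.29 -1.  ]
```

Request:
send_rows([
  {"x":0,"y":0,"z":0,"wx":0,"wy":0,"wz":0.04,"hand":-1},
  {"x":0,"y":0,"z":0,"wx":0,"wy":0,"wz":0.05,"hand":-1},
  {"x":0,"y":0,"z":0,"wx":0,"wy":0,"wz":0.05,"hand":-1},
  {"x":0,"y":0,"z":0,"wx":0,"wy":0,"wz":0.05,"hand":-1},
  {"x":0,"y":0,"z":0,"wx":0,"wy":0,"wz":0.05,"hand":-1},
  {"x":0,"y":0,"z":0,"wx":0,"wy":0,"wz":0.05,"hand":-1},
  {"x":0,"y":0,"z":0,"wx":0,"wy":0,"wz":0.05,"hand":-1},
  {"x":0,"y":0,"z":0,"wx":0,"wy":0,"wz":0.05,"hand":-1},
  {"x":0,"y":0,"z":0,"wx":0,"wy":0,"wz":0.05,"hand":-1},
  {"x":0,"y":0,"z":0,"wx":0,"wy":0,"wz":0,"hand":-1},
])

```text
time: 6.08
tool_pos: [0.6046, -0.0755, 0.1253]
tool_rot: [-0.001, 0.546, 0.838, -0.004]
contact_force: [-14.1, -5.5, 11.9]
gripper_width: 0.703
grasp_force: 67.8
```

```bash
python3 st.py
```

```text
6.0833 [ 0.6046 -0.0755  0.1253] F [-14.1  -5.5  11.9] T [-0.8   1.98  1.28] tool y yaw 23.9 67.78528939001262 0.7028807166940362 q [-0.24  0.11  1.74 -0.01  1.3  -0.66]
```

The torque and force jump and the tangential shift show the lid is at its stop. Opening and lifting.

Request:
send_rows([
  {"x":0,"y":0,"z":0,"wx":0,"wy":0,"wz":0,"hand":-1},
  {"x":0,"y":0,"z":0,"wx":0,"wy":0,"wz":0,"hand":1},
  {"x":0,"y":0,"z":0,"wx":0,"wy":0,"wz":0,"hand":1},
  {"x":0,"y":0,"z":0,"wx":0,"wy":0,"wz":0,"hand":1},
  {"x":0,"y":0,"z":0,"wx":0,"wy":0,"wz":0,"hand":1},
  {"x":0,"y":0,"z":0,"wx":0,"wy":0,"wz":0,"hand":1},
  {"x":0,"y":0,"z":-0.1,"wx":0,"wy":0,"wz":0,"hand":1},
  {"x":0,"y":0,"z":-0.2,"wx":0,"wy":0,"wz":0,"hand":1},
  {"x":0,"y":0,"z":-0.2,"wx":0,"wy":0,"wz":0,"hand":1},
  {"x":0,"y":0,"z":-0.2,"wx":0,"wy":0,"wz":0,"hand":1},
])

```text
time: 6.92
tool_pos: [0.6063, -0.0729, 0.2289]
tool_rot: [-0.001, 0.547, 0.837, -0.0]
contact_force: [0.5, -0.7, -0.4]
gripper_width: 0.998
grasp_force: 0.0
```

```bash
python3 st.py
```

```text
6.9167 [ 0.6063 -0.0729  0.2289] F [ 0.5 -0.7 -0.4] T [-0.   -0.01 -0.04] tool y yaw 23.7 0.0 0.9979838618607797 q [-0.24  0.02  1.65  0.    1.47 -0.65]
```

Request:
send_rows([
  {"x":0.14,"y":-0.046,"z":-0.18,"wx":0,"wy":0,"wz":0,"hand":1},
  {"x":0.14,"y":-0.046,"z":-0.18,"wx":0,"wy":0,"wz":0,"hand":1},
  {"x":0.14,"y":-0.046,"z":-0.18,"wx":0,"wy":0,"wz":0,"hand":1},
  {"x":0.14,"y":-0.046,"z":-0.18,"wx":0,"wy":0,"wz":0,"hand":1},
  {"x":0,"y":0,"z":0,"wx":0,"wy":0,"wz":-0.15,"hand":1},
  {"x":0,"y":0,"z":0,"wx":0,"wy":0,"wz":-0.15,"hand":1},
  {"x":0,"y":0,"z":0,"wx":0,"wy":0,"wz":-0.15,"hand":1},
  {"x":0,"y":0,"z":0,"wx":0,"wy":0,"wz":-0.15,"hand":1},
  {"x":0,"y":0,"z":0,"wx":0,"wy":0,"wz":-0.15,"hand":1},
  {"x":0,"y":0,"z":0,"wx":0,"wy":0,"wz":-0.15,"hand":1},
])

```text
time: 7.75
tool_pos: [0.5477, -0.0071, 0.3362]
tool_rot: [0.0, 0.22, 0.975, 0.0]
contact_force: [-0.6, -0.2, 0.6]
gripper_width: 0.999
grasp_force: 0.0
```

Request:
send_rows([
  {"x":0,"y":0,"z":0,"wx":0,"wy":0,"wz":-0.15,"hand":1},
  {"x":0,"y":0,"z":0,"wx":0,"wy":0,"wz":-0.15,"hand":1},
  {"x":0,"y":0,"z":0,"wx":0,"wy":0,"wz":-0.15,"hand":1},
  {"x":0,"y":0,"z":0,"wx":0,"wy":0,"wz":-0.04,"hand":1},
  {"x":0,"y":0,"z":0,"wx":0,"wy":0,"wz":0,"hand":1},
  {"x":0,"y":0,"z":0,"wx":0,"wy":0,"wz":0,"hand":1},
  {"x":0,"y":0,"z":0,"wx":0,"wy":0,"wz":0,"hand":1},
  {"x":0,"y":0,"z":0,"wx":0,"wy":0,"wz":0,"hand":1},
  {"x":0,"y":0,"z":0,"wx":0,"wy":0,"wz":0,"hand":1},
  {"x":0,"y":0,"z":0,"wx":0,"wy":0,"wz":0,"hand":1},
])

```text
time: 8.58
tool_pos: [0.5476, -0.0073, 0.3363]
tool_rot: [-0.0, 0.033, 0.999, -0.0]
contact_force: [-0.5, 0.3, -0.1]
gripper_width: 1.002
grasp_force: 0.0
```

```bash
python3 snap.py w4; python3 st.py
```

```text
8.5833 [ 0.5476 -0.0073  0.3363] [[-0.9978, 0.0659, -0.0], [0.0659, 0.9978, -0.0], [0.0, -0.0, -1.0]] [-0.149 -0.173  1.656 -0.     1.658 -1.654]
8.6333 [ 0.5476 -0.0073  0.3363] F [-0.1  0.9 -0.2] T [-0.01 -0.01  0.03] tool y yaw 86.2 0.0 1.0032542611784205 q [-0.15 -0.17  1.66 -0.    1.66 -1.65]
```

View pics/w4v.png

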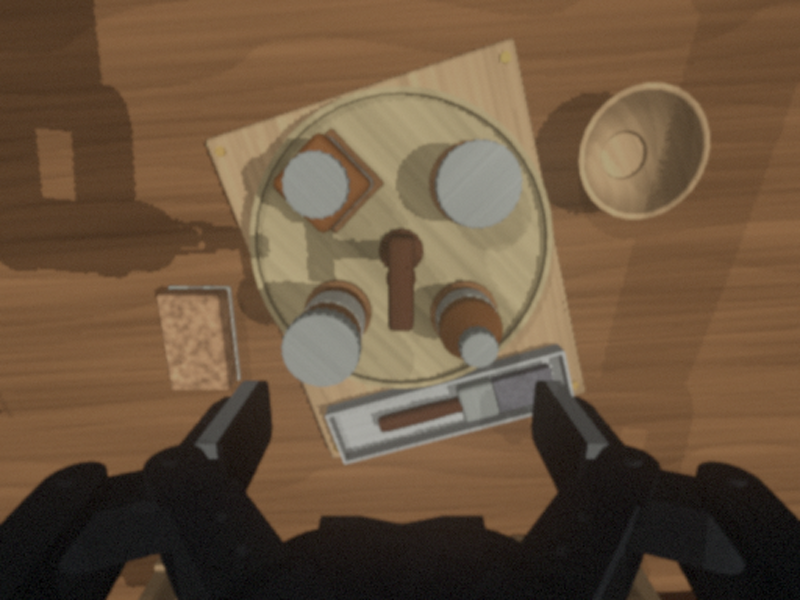

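The fourth wrist view shows the tall lid at (322,347), the squat lid at (479,184), and the bar from about (401,238) to (401,330), already aligned with the tool. I'll compute the carousel angle.

Run:
```python
from lids import *
s,c=pickle.load(open("pics/w4.pkl","rb"))
P={}
for nm,uv,z in(("tall",(322,347),.152),("squat",(479,184),.104)):
    e=lid("w4",np.array(uv)*.64); P[nm]=atz(c,e[0],z); print(nm,e,P[nm].round(4))
d=P["squat"]-P["tall"];print("mid",(P["squat"]+P["tall"])/2,np.degrees(np.arctan2(d[1],d[0])),np.hypot(*d[:2]))
a,b=[atz(c,np.array(u)*.64,.191) for u in((401,236),(401,330))];print("bar",a,b,(a+b)/2)
print([atz(c,np.array(u)*.64,.04).round(3) for u in((565,348),(573,393),(345,463),(326,410))])
```

```text
tall ((205.5034942626953, 223.12461853027344), (48.16246795654297, 52.90909957885742), 100.93958282470703) [ 0.6036 -0.074   0.152 ]
squat ((306.59136962890625, 117.20085906982422), (56.344459533691406, 59.70228576660156), 29.064102172851562) [0.4873 0.0604 0.104 ]
mid [ 0.54544347 -0.00682732  0.128     ] 130.8554422820696 0.17771547016234684
bar [ 0.51390602 -0.00491615  0.191     ] [ 0.5780858  -0.00916872  0.191     ] [ 0.54599591 -0.00704243  0.191     ]
[array([0.664, 0.159, 0.04 ]), array([0.718, 0.17 , 0.04 ]), array([ 0.791, -0.088,  0.04 ]), array([ 0.721, -0.102,  0.04 ])]
```

Request:
send_rows([
  {"x":0.011,"y":0,"z":0.1,"wx":0,"wy":0,"wz":0,"hand":1},
  {"x":0,"y":0,"z":0.18,"wx":0,"wy":0,"wz":0,"hand":1},
  {"x":0,"y":0,"z":0.18,"wx":0,"wy":0,"wz":0,"hand":1},
  {"x":0,"y":0,"z":0.18,"wx":0,"wy":0,"wz":0,"hand":1},
  {"x":0,"y":0,"z":0.18,"wx":0,"wy":0,"wz":0,"hand":1},
  {"x":0,"y":0,"z":0.15,"wx":0,"wy":0,"wz":0,"hand":1},
  {"x":0,"y":0,"z":0.1,"wx":0,"wy":0,"wz":0,"hand":1},
  {"x":0,"y":0,"z":0.07,"wx":0,"wy":0,"wz":0,"hand":1},
  {"x":0,"y":0,"z":0.03,"wx":0,"wy":0,"wz":0,"hand":1},
  {"x":0,"y":0,"z":0,"wx":0,"wy":0,"wz":0,"hand":1},
])

```text
time: 9.47
tool_pos: [0.5456, -0.0071, 0.16]
tool_rot: [-0.001, 0.033, 0.999, 0.0]
contact_force: [1.2, 0.5, 0.0]
gripper_width: 0.998
grasp_force: 0.0
```

Request:
send_rows([
  {"x":0,"y":0,"z":0,"wx":0,"wy":0,"wz":0,"hand":-1},
  {"x":0,"y":0,"z":0,"wx":0,"wy":0,"wz":0,"hand":-1},
  {"x":0,"y":0,"z":0,"wx":0,"wy":0,"wz":0,"hand":-1},
  {"x":0,"y":0,"z":0,"wx":0,"wy":0,"wz":0,"hand":-1},
  {"x":0,"y":0,"z":0,"wx":0,"wy":0,"wz":0,"hand":-1},
  {"x":0,"y":0,"z":0,"wx":0,"wy":0,"wz":0,"hand":-1},
  {"x":0,"y":0,"z":0,"wx":0,"wy":0,"wz":0,"hand":-1},
  {"x":0,"y":0,"z":0,"wx":0,"wy":0,"wz":0,"hand":-1},
  {"x":0,"y":0,"z":0,"wx":0,"wy":0,"wz":0,"hand":-1},
  {"x":0,"y":0,"z":0,"wx":0,"wy":0,"wz":0,"hand":-1},
])

```text
time: 10.3
tool_pos: [0.5463, -0.0077, 0.1618]
tool_rot: [0.0, 0.033, 0.999, -0.001]
contact_force: [-2.7, -3.5, 6.2]
gripper_width: 0.214
grasp_force: 58.7
```

```bash
python3 st.py
```

```text
10.3 [ 0.5463 -0.0077  0.1618] F [-2.7 -3.5  6.2] T [-0.55  0.41 -0.03] tool y yaw 86.2 58.70055522269695 0.21431689546878277 q [-0.15 -0.08  1.86 -0.    1.36 -1.65]
```

Request:
send_rows([
  {"x":0,"y":0,"z":0,"wx":0,"wy":0,"wz":0.03,"hand":-1},
  {"x":0,"y":0,"z":0,"wx":0,"wy":0,"wz":0.06,"hand":-1},
  {"x":0,"y":0,"z":0,"wx":0,"wy":0,"wz":0.08,"hand":-1},
  {"x":0,"y":0,"z":0,"wx":0,"wy":0,"wz":0.09,"hand":-1},
  {"x":0,"y":0,"z":0,"wx":0,"wy":0,"wz":0.09,"hand":-1},
  {"x":0,"y":0,"z":0,"wx":0,"wy":0,"wz":0.09,"hand":-1},
  {"x":0,"y":0,"z":0,"wx":0,"wy":0,"wz":0.09,"hand":-1},
  {"x":0,"y":0,"z":0,"wx":0,"wy":0,"wz":0.09,"hand":-1},
  {"x":0,"y":0,"z":0,"wx":0,"wy":0,"wz":0.09,"hand":-1},
  {"x":0,"y":0,"z":0,"wx":0,"wy":0,"wz":0.09,"hand":-1},
])

```text
time: 11.13
tool_pos: [0.5466, -0.0069, 0.1618]
tool_rot: [0.001, 0.342, 0.94, 0.001]
contact_force: [-0.1, -0.9, 5.1]
gripper_width: 0.216
grasp_force: 58.6
```

```bash
python3 st.py
```

```text
11.1333 [ 0.5466 -0.0069  0.1618] F [-0.1 -0.9  5.1] T [-0.1   0.13 -0.  ] tool y yaw 50.0 58.63146224922957 0.21593302832183014 q [-0.15 -0.08  1.86  0.    1.36 -1.02]
```

Request:
send_rows([
  {"x":0,"y":0,"z":0,"wx":0,"wy":0,"wz":0.1,"hand":-1},
  {"x":0,"y":0,"z":0,"wx":0,"wy":0,"wz":0.1,"hand":-1},
  {"x":0,"y":0,"z":0,"wx":0,"wy":0,"wz":0.1,"hand":-1},
  {"x":0,"y":0,"z":0,"wx":0,"wy":0,"wz":0.1,"hand":-1},
  {"x":0,"y":0,"z":0,"wx":0,"wy":0,"wz":0.1,"hand":-1},
  {"x":0,"y":0,"z":0,"wx":0,"wy":0,"wz":0.1,"hand":-1},
  {"x":0,"y":0,"z":0,"wx":0,"wy":0,"wz":0.1,"hand":-1},
  {"x":0,"y":0,"z":0,"wx":0,"wy":0,"wz":0.1,"hand":-1},
  {"x":0,"y":0,"z":0,"wx":0,"wy":0,"wz":0.1,"hand":-1},
  {"x":0,"y":0,"z":0,"wx":0,"wy":0,"wz":0.1,"hand":-1},
])

```text
time: 11.97
tool_pos: [0.5476, -0.0064, 0.1618]
tool_rot: [0.001, 0.675, 0.737, 0.002]
contact_force: [4.1, 1.0, 3.1]
gripper_width: 0.212
grasp_force: 58.5
```

Request:
send_rows([
  {"x":0,"y":0,"z":0,"wx":0,"wy":0,"wz":0.1,"hand":-1},
  {"x":0,"y":0,"z":0,"wx":0,"wy":0,"wz":0.1,"hand":-1},
  {"x":0,"y":0,"z":0,"wx":0,"wy":0,"wz":0.1,"hand":-1},
  {"x":0,"y":0,"z":0,"wx":0,"wy":0,"wz":0.1,"hand":-1},
  {"x":0,"y":0,"z":0,"wx":0,"wy":0,"wz":0.1,"hand":-1},
  {"x":0,"y":0,"z":0,"wx":0,"wy":0,"wz":0.1,"hand":-1},
  {"x":0,"y":0,"z":0,"wx":0,"wy":0,"wz":0.08,"hand":-1},
  {"x":0,"y":0,"z":0,"wx":0,"wy":0,"wz":0.06,"hand":-1},
  {"x":0,"y":0,"z":0,"wx":0,"wy":0,"wz":0.05,"hand":-1},
  {"x":0,"y":0,"z":0,"wx":0,"wy":0,"wz":0.025,"hand":-1},
])

```text
time: 12.8
tool_pos: [0.5485, -0.0066, 0.1619]
tool_rot: [0.001, 0.873, 0.488, 0.003]
contact_force: [6.9, 1.1, 1.1]
gripper_width: 0.212
grasp_force: 58.6
```

Request:
send_rows([
  {"x":0,"y":0,"z":0,"wx":0,"wy":0,"wz":0,"hand":-1},
  {"x":0,"y":0,"z":0,"wx":0,"wy":0,"wz":0,"hand":-1},
  {"x":0,"y":0,"z":0,"wx":0,"wy":0,"wz":0,"hand":-1},
  {"x":0,"y":0,"z":0,"wx":0,"wy":0,"wz":0,"hand":-1},
  {"x":0,"y":0,"z":0,"wx":0,"wy":0,"wz":0,"hand":-1},
  {"x":0,"y":0,"z":0,"wx":0,"wy":0,"wz":0,"hand":-1},
  {"x":0,"y":0,"z":0,"wx":0,"wy":0,"wz":0,"hand":-1},
  {"x":0,"y":0,"z":0,"wx":0,"wy":0,"wz":0,"hand":-1},
  {"x":0,"y":0,"z":0,"wx":0,"wy":0,"wz":0,"hand":-1},
  {"x":0,"y":0,"z":0,"wx":0,"wy":0,"wz":0,"hand":-1},
])

```text
time: 13.63
tool_pos: [0.5485, -0.0066, 0.1618]
tool_rot: [0.001, 0.872, 0.489, 0.003]
contact_force: [7.6, 0.0, 0.6]
gripper_width: 0.213
grasp_force: 58.6
```

```bash
python3 st.py; python3 snap.py w5
python3 - <<'E'
from h import *
for n in("top","side"):
    f=grab_frame(n); cv2.imwrite(f"pics/{n}5.png",f)
    p=proj(calibration(n),np.array([.6,.0,.1])).astype(int); cr=f[max(0,p[1]-70):p[1]+70,p[0]-90:p[0]+90]; print(n,p-[90,70])
    cv2.imwrite(f"pics/{n}5c.png",cv2.resize(cr,None,fx=4,fy=4,interpolation=cv2.INTER_CUBIC))
E
```

```text
13.6333 [ 0.5485 -0.0066  0.1618] F [7.6 0.  0.6] T [ 0.2  -1.02  0.03] tool y yaw -31.4 58.61374264832193 0.21257106940473383 q [-0.15 -0.08  1.86  0.    1.35  0.4 ]
13.6333 [ 0.5485 -0.0066  0.1618] [[0.5217, 0.8531, 0.0071], [0.8531, -0.5218, 0.0014], [0.0049, 0.0053, -1.0]] [-0.149 -0.082  1.864  0.003  1.352  0.399]
top [166 111]
side [174 124]
```

View pics/w5v.png

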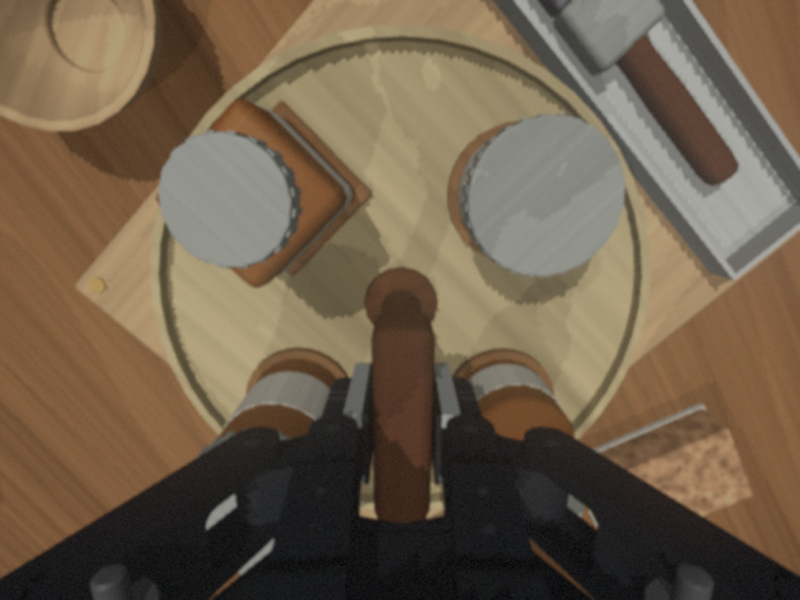

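View pics/top5c.png

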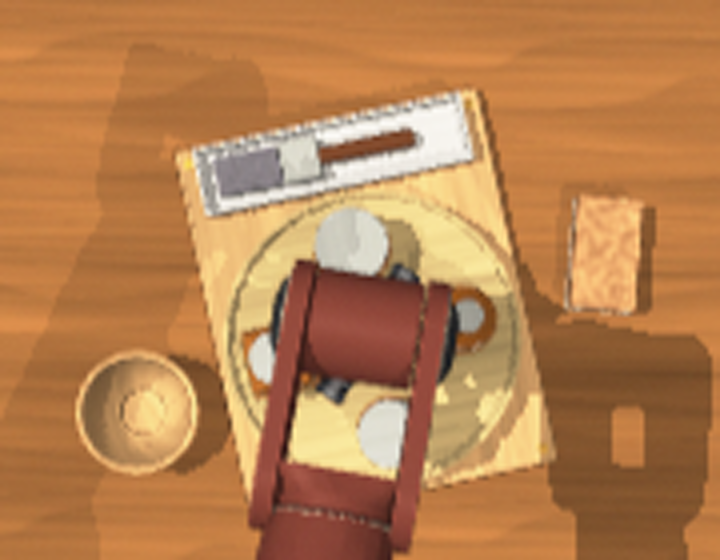

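The wrist view shows the squat lid at (545,195), and the top crop shows it at (352,245) in front of the tray. I'll measure it against its place.

Run:
```python
from lids import *
s,c=pickle.load(open("pics/w5.pkl","rb"));T=calibration("top")
e=lid("w5",np.array((545,195))*.64,60); X=atz(c,e[0],.104); Y=atz(T,np.array((352,245))/4+[166,111],.104)
ax=np.array([.546,-.007]); fr=ax+.09*np.array([np.cos(np.radians(13)),np.sin(np.radians(13))])
print(e,X,Y,fr,[np.degrees(np.arctan2(*(p[:2]-ax)[::-1])) for p in(X,Y)])
print("tri",tri((c,e[0]),(T,np.array((352,245))/4+[166,111])))
q=[atz(T,np.array(u)/4+[166,111],.04) for u in((195,150),(460,92),(476,160),(208,214))]
m=np.mean(q,0);d=q[0]-q[1];d2=q[3]-q[2];print("tray",m,[np.degrees(np.arctan2(v[1],v[0]))-90 for v in(d,d2)],np.degrees(np.arctan2(*(m[:2]-ax)[::-1])))
# tray edge direction in w5 (right long edges, view px)
```

```text
((348.3401794433594, 123.94925689697266), (102.70492553710938, 112.50877380371094), 55.12120819091797) [0.63503066 0.01535991 0.104     ] [0.63385611 0.00979079 0.104     ] [0.63369331 0.01324559] [np.float64(14.098155787125554), np.float64(10.819717816011156)]
tri [0.6366844  0.0114085  0.09043048]
tray [0.7287025  0.02977806 0.04      ] [np.float64(13.126081697639066), np.float64(12.174617726598612)] 11.38154745356979
```

Both cameras put the squat jar within about 3.5 mm of its place, and it is still held with 58 N. Handing in.

```bash
python3 -c "
from plant import job_done
print(job_done())"
```

```text
the job is handed in; nothing more can be done
None
```

I handed the job in at about 14 s; no verdict came back. The tall jar's lid went to its stop, judged from the sharp rise in torque and force. The squat jar measured within about 3.5 mm of the front, and the turntable is at rest with the gripper holding its handle at about 58 N.

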